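Fresh paint cakes from the drawer behind the jar and pot

TASK

The large and the small palette each have one empty well, and the fresh paint cakes for them lie in the drawer behind the jar and the pot. Stand the jar and the pot upright on the cork mat, open the drawer, and seat the large cake flat in the large palette's empty well and the small cake in the small palette's. Then push the drawer fully shut and put the jar and the pot back upright, each where it stood at the start.

Things in the scene. Friction and masses are not known exactly. Their poses are not given: they have to be found in the camera images.
- jar: Tall round paint jar, 80 mm across, 142 mm high, about 0.5 kg; its black cylindrical cap, 67 mm across, spans heights 106 to 142 mm and is the part to grip. Starts in front of the drawer beside the pot. Origin: centre of its underside, z up.
- pot: Short round white pot, 77 mm across, 86 mm high, about 0.17 kg; its fixed lid, 64 mm across, spans heights 70 to 86 mm and is the part to grip. Starts in front of the drawer beside the jar. Origin: centre of its underside, z up.
- large_cake: Large fresh paint cake, a dark grey-blue disc 46 mm across and 22 mm high, in one of the drawer's two compartments, seen through the box's clear fixed top. Origin: centre of its underside, z up. Grip its upper half: in its well only the top 15 mm stand clear of the palette.
- small_cake: Small fresh paint cake, a dark grey-blue disc 30 mm across and 22 mm high, in the drawer's other compartment. Origin: centre of its underside, z up. Grip its upper half: in its well only the top 15 mm stand clear of the palette.
- large_palette_well (a point): Centre of the floor of the empty well (60 mm across, 7 mm deep, faint grey stain) in the larger white two-well palette, which is fixed, 138 x 72 x 12 mm. The other well, 65 mm away along the point's -x, holds a worn red cake below the rim. The point lies 5 mm above the worktop, its z up.
- small_palette_well (a point): Centre of the floor of the empty well (44 mm across, 7 mm deep, faint grey stain) in the smaller white two-well palette, which is fixed, 105 x 56 x 12 mm. The other well, 49 mm away along the point's +x, holds a worn green cake below the rim. The point lies 5 mm above the worktop, its z up.
- cork_mat: Cork mat fixed on the worktop, 110 mm along its x, 205 mm along its y, 5 mm thick: room for jar and pot side by side along y. Origin: centre of its underside.
- drawer (a joint): How far the drawer is pulled out, in m: 0 shut, 0.122 fully out; slides with about 2 N, has no spring. Inside each compartment is 121 mm long (in the sliding direction) and 61 mm wide; floor 11 mm above the worktop, side walls 36 mm, front panel and box top 56 mm high. Fully out, the inside is clear of the box.
- drawer_handle (a point): Middle of the drawer's steel bar handle, 32 mm above the worktop, 32 mm in front of the drawer's front. The bar is 9 mm thick, 64 mm long along the point's y. The drawer opens along the point's -x. The point moves with the drawer.

How it is judged:
By the outcome, as a careful person would: the job done as asked, in the order asked, and still so for the second after the job is handed in, with the robot touching nothing.
It also fails if it takes over 134 s, if anything falls off the work surface, if the arm or the gripper's body presses on something with over 40 N, if the wrist force passes 120 N, or if a joint passes its speed limit or range.

ROBOT

A 6-joint arm with a two-finger parallel gripper is mounted at the origin on a cart in front of the work surface, level with it; the furniture and walls round the work are solid. World frame = base frame: x ahead of the robot, y to its left, z up, the work surface at z = 0. Lengths are in mm, angles in rad, forces in N, time in s.
With the tool pointing down it reaches from about 350 to 950 mm from the base axis. Payload 17.4 kg.
Tool frame: the origin (TCP) lies on the centre line of the jaws, within the pads' length; the fingertips stand 8 mm ahead of it and the grasp point (between the pads) lies 11 mm behind it; z points along the fingers, y is the line along which they close (so a half turn about z gives the same grasp; the last joint's range is limited). The gripper opens to 93 mm and grips with 3 to 60 N. Pads are 15 mm wide; open, the fingers measure 128 mm over their backs; the gripper's body (75 mm by 188 mm) begins 65 mm behind the grasp point.
Start: joints at [1.286, 0.116, 1.442, -0, 1.584, -0.038], TCP at [164.912, 654.551, 226.646] pointing down, gripper open.
Joint ranges: [-2.83, 2.83], [-0.83, 2.19], [0.07, 2.5], [-1.14, 4.28], [0.01, 3], [-2.97, 2.97]. Speed limits (rad/s): [1.89, 1.89, 2.22, 3.14, 3.14, 3.14].

INTERFACE

Orientations are given as a unit quaternion [w, x, y, z].
In Python, from station import robot gives the robot as it stands. Calls block until the motion is done:
- robot.move_ptp(position, orientation): joint-space move of the TCP to a pose.
- robot.movel(position, orientation=None, vel=150, until_force=None): straight line of the TCP; orientation=None keeps the orientation; vel is the mean speed in mm/s. With until_force (N) it stops when the force on the tool has changed by that much, and returns True; else False.
- robot.move_j(angles): joint-space move.
- robot.move_gripper(opening): opening from 0.0 (shut) to 1.0 (fully open); the grip force is fixed at half the most; returns when the fingers have stopped.
- robot.wait(seconds).
- robot.solve_ik(position, orientation): joint angles nearest the present ones, or None.
- robot.observe(): the state.
- robot.get_image(name): name is "side" or "top"; returns (picture, depth): 400x640x3 uint8, red, green, blue; 400x640 float32, mm along the optical axis (not along the pixel's ray), 0 where there is no reading.
- robot.calibration(name): a dict with "camera_matrix" (3x3 intrinsics, pixels), "world_from_camera" (4x4, takes a point from camera to world coordinates). Camera axes: x right, y down, z forward; pixel columns grow to the right and rows downward; lengths in mm; the calibration is good to about 2 mm. A picture is of the moment at which its call begins. calibration takes no time and is no camera call.
A pose or a line that the arm cannot do raises robot.PlanningError and nothing moves.
- robot.sign_off(): hands the job in; it is judged then, once.
The state is a dict: "t": time; "joint_pos": joint angles; "qvel": joint speeds; "effort": joint torques, N m; "tool_pos": TCP position; "orientation": TCP orientation; "force": force on the tool from outside, world axes, zero at the start; "moment": the same for the moment, N m; "opening": opening from 0.0 (shut) to 1.0 (fully open); "gripper_force": force on a finger pad.
Only numpy, scipy, OpenCV 4.12 (cv2) and the standard library are available. Lean on these libraries where they do the work, as an engineer would, in place of code of your own. Each camera call takes 0.05 s, during which the arm holds its last target. There are 200 camera calls.

## Working session

There is one attempt and no reset: what is moved stays moved. The work goes in short steps, each a Python script; the robot and the scene stay as the last script left them, time stands still between calls to the robot, and variables do not carry over. Pictures are saved under pics/ and viewed, at most 14 in all, crops included, and the job is handed in when it is done.

```bash
mkdir -p pics; ls
python3 - <<'E'
from station import robot
import cv2,numpy as np
for n in("top","side"):
    p,d=robot.get_image(n); cv2.imwrite(f"pics/{n}0.png",p[:,:,::-1]); np.savez(f"pics/{n}0.npz",p=p,d=d)
    c=robot.calibration(n); print(n,np.round(c["camera_matrix"],1).tolist(),np.round(c["world_from_camera"],3).tolist())
s=robot.observe();print({k:np.round(v,3).tolist() for k,v in s.items()})
E
```

```text
pics
top [[388.7, 0.0, 318.3], [0.0, 388.7, 206.6], [0.0, 0.0, 1.0]] [[-0.014, -0.993, 0.116, 464.052], [-1.0, 0.015, 0.005, 167.869], [-0.007, -0.116, -0.993, 890.575], [0.0, 0.0, 0.0, 1.0]]
side [[436.5, 0.0, 323.2], [0.0, 436.5, 198.7], [0.0, 0.0, 1.0]] [[-0.997, -0.042, 0.07, 508.158], [-0.08, 0.65, -0.756, 908.834], [-0.013, -0.759, -0.651, 671.709], [0.0, 0.0, 0.0, 1.0]]
{'t': 0.1, 'joint_pos': [1.286, 0.116, 1.442, -0.0, 1.584, -0.038], 'qvel': [-0.0, -0.001, 0.002, -0.001, -0.001, -0.001], 'effort': [0.002, -72.289, -62.386, 0.078, 0.023, -0.0], 'tool_pos': [164.848, 654.385, 225.978], 'orientation': [-0.0, 0.123, 0.992, -0.001], 'force': [-0.229, 0.33, 0.022], 'moment': [-0.039, -0.003, 0.033], 'gripper_force': 0.0, 'opening': 1.001}
```

View pics/top0.png

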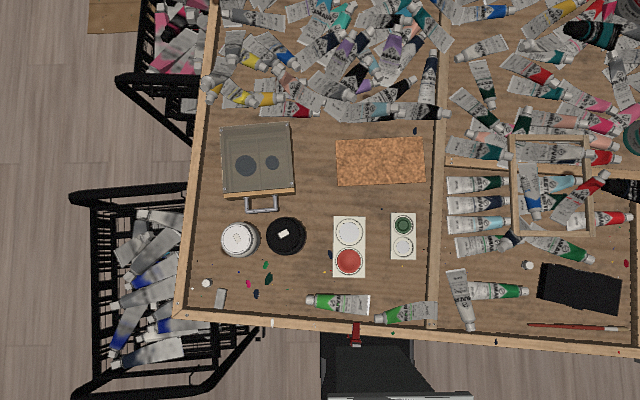

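View pics/side0.png

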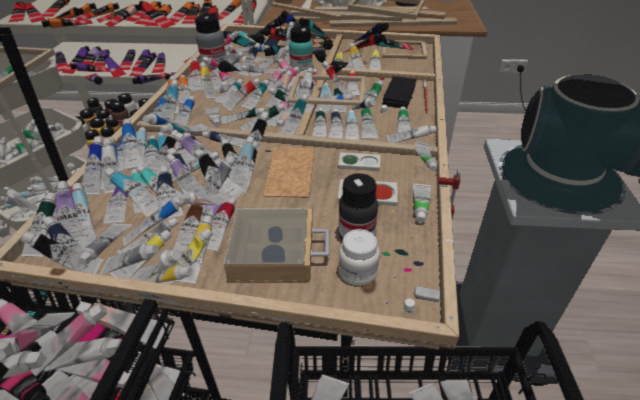

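The top view shows the drawer box at (257,158), handle (262,205), pot (239,239), jar (286,236), large palette (349,246) with its empty well up at (349,232), small palette (403,236) with its empty well at (403,247), and cork at (380,161). The side view agrees; both cakes lie in the drawer, near (274,240).

```bash
cat > h.py <<'E'
from station import robot
import numpy as np, cv2
def cast(n,uv,z):
    c=robot.calibration(n);K=c["camera_matrix"];T=c["world_from_camera"]
    r=T[:3,:3]@np.linalg.inv(K)@np.array([uv[0],uv[1],1.0]);o=T[:3,3]
    return o+r*(z-o[2])/r[2]
def cloud(n,d):
    c=robot.calibration(n);K=np.array(c["camera_matrix"]);T=np.array(c["world_from_camera"])
    v,u=np.mgrid[:d.shape[0],:d.shape[1]]
    P=np.stack([(u-K[0,2])/K[0,0]*d,(v-K[1,2])/K[1,1]*d,d],-1)
    return P@T[:3,:3].T+T[:3,3]
def rays(n,cnt,z): return np.array([cast(n,p,z)[:2] for p in cnt.reshape(-1,2).astype(float)])
def blobs(m,lo=30):
    cs,_=cv2.findContours(m.astype(np.uint8),cv2.RETR_EXTERNAL,cv2.CHAIN_APPROX_NONE)
    return [c for c in cs if cv2.contourArea(c)>lo]
def look(n,name,box=None,k=1):
    p,d=robot.get_image(n);np.savez(f"pics/{name}.npz",p=p,d=d);q=p[:,:,::-1]
    if box: x0,y0,x1,y1=box;q=q[y0:y1,x0:x1]
    cv2.imwrite(f"pics/{name}.png",cv2.resize(q,None,fx=k,fy=k,interpolation=cv2.INTER_CUBIC));return p,d
E
python3 - <<'E'
from h import *
f=np.load("pics/top0.npz");p,d=f["p"],f["d"]
cv2.imwrite("pics/c1.png",cv2.resize(p[110:290,200:440,::-1],None,fx=3.3,fy=3.3,interpolation=cv2.INTER_CUBIC))
hsv=cv2.cvtColor(p,cv2.COLOR_RGB2HSV);P=cloud("top",d)
def rep(name,m,box,z,lo=60):
    x0,y0,x1,y1=box;M=np.zeros(m.shape,bool);M[y0:y1,x0:x1]=m[y0:y1,x0:x1]
    for c in blobs(M,lo):
        r=rays("top",c,z).astype(np.float32);(cx,cy),w,a=cv2.minAreaRect(r)
        mm=np.zeros(m.shape,np.uint8);cv2.drawContours(mm,[c],-1,1,-1);mo=cv2.moments(c)
        ct=cast("top",(mo["m10"]/mo["m00"],mo["m01"]/mo["m00"]),z)
        print(name,"cent",ct[:2].round(1),"rect",np.round([cx,cy,*w,a],1),"zmed",np.median(P[...,2][mm>0]).round(1))
S,V=hsv[...,1],hsv[...,2];Z=P[...,2]
rep("cap",(Z>125),(215,205,320,270),142)
rep("potlid",(Z>78)&(Z<95),(215,205,264,270),86)
rep("cork",(S>105)&(V>130),(325,125,435,195),5)
rep("pal",(S<50)&(V>150),(325,205,372,285),12)
rep("spal",(S<50)&(V>150),(380,205,425,270),12)
rep("red",(S>120)&(V>120)&(hsv[...,0]<9),(325,240,372,285),10)
rep("green",(S>70)&(V<140)&(hsv[...,0]>40)&(hsv[...,0]<90),(385,210,425,245),10)
rep("box",(Z>46)&(Z<66),(205,110,310,205),56)
rep("handle",(Z>20)&(Z<45),(235,196,295,216),32,20)
rep("cakes",(V<75)&(S<110),(225,140,290,182),33,40)
E
```

```text
cap cent [498.6 241. ] rect [498.9 241.4  63.6  63.5  89.5] zmed 141.2
potlid cent [493.8 342.5] rect [4.936e+02 3.431e+02 6.200e+01 6.210e+01 4.000e-01] zmed 86.1
cork cent [672.9  28. ] rect [673.4  28.1 108.9 204.3   1.8] zmed 5.6
pal cent [475.6 105.2] rect [476.5 105.2  72.9 137.   88. ] zmed 9.8
spal cent [497.8 -17.6] rect [498.1 -17.7  54.3 104.3  88. ] zmed 10.3
red cent [443.7 106.8] rect [443.5 107.4  49.4  48.9  89.2] zmed 9.3
green cent [523.6 -17.8] rect [522.7 -17.7  24.9  31.7  87.7] zmed 9.0
box cent [668.7 307. ] rect [669.7 307.1 161.6 156.5   4.2] zmed 56.2
handle cent [568.5 304.6] rect [572.8 310.6  38.3  92.9   3.6] zmed 35.7
cakes cent [662.1 330.7] rect [662.  332.2  47.6  36.8  24.7] zmed 56.5
```

View pics/c1.png

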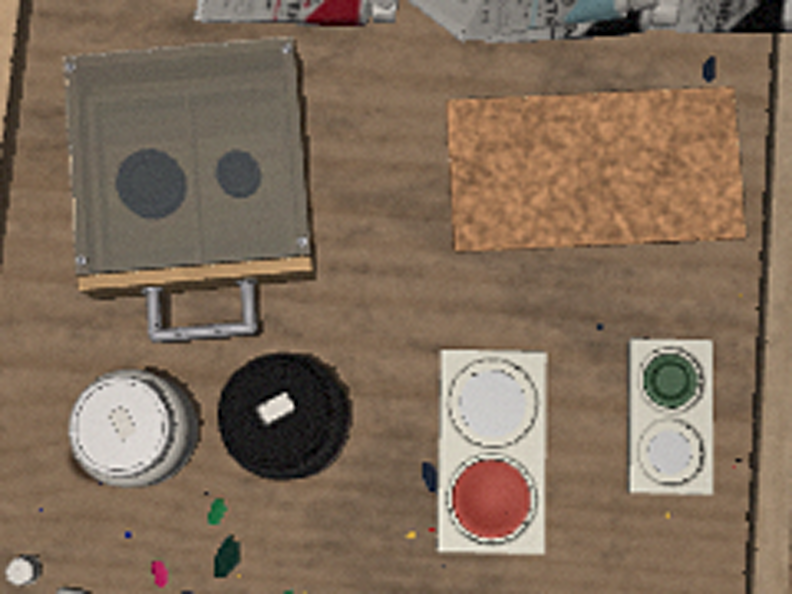

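```bash
cat >> h.py <<'E'
def q(deg): # tool down, closing line at this world angle
    a=np.radians((deg+90)/2);return [0,float(np.cos(a)),float(np.sin(a)),0]
def carry(src,dst,ztcp,dz,lift,deg=0,o=1.0,deg2=None,v=250):
    """pick at src xy with TCP height ztcp, set down at dst dz higher"""
    Q=q(deg);Q2=Q if deg2 is None else q(deg2)
    robot.move_ptp([*src,ztcp+lift],Q);robot.move_gripper(o)
    robot.movel([*src,ztcp],vel=120);robot.move_gripper(0.0);g=robot.observe()
    robot.movel([*src,ztcp+lift],vel=v);g2=robot.observe()
    robot.movel([*dst,ztcp+dz+lift],Q2,vel=v);robot.movel([*dst,ztcp+dz+12],vel=150)
    hit=robot.movel([*dst,ztcp+dz+.5],vel=30,until_force=8)
    e=robot.observe();robot.move_gripper(o);robot.movel([*dst,ztcp+dz+lift],vel=v)
    s=robot.observe()
    print("t",round(s["t"],1),"open*93",round(g["opening"]*93,1),round(g2["opening"]*93,1),"grip",round(g2["gripper_force"],1),"down",hit,np.round(e["tool_pos"],1))
E
python3 - <<'E'
from h import *
for n,u,v,z in(("lwell",349.1,232.1,5),("swell",403.6,247,5),("handle",261.8,210.6,36),("hL",245.5,211.2,36),("hR",278.2,210,36),("lc",245.8,165.8,33),("sc",272.1,162.7,33)):print(n,cast("top",(u,v),z)[:2].round(1))
print("side handle",cast("side",(326,243),36).round(1),"side cap",cast("side",(359.5,181),142).round(1))
for p in((498.7,241.2,117),(671,-24,180),(493.7,342.9,80),(676,80,155),(509,104,23),(473.5,-17,23),(570,305,21),(448,295,21)):print(p,np.round(robot.solve_ik(p,q(0)),2))
carry((498.7,241.2),(674.5,-24),117,5,60)
E
```

```text
lwell [508.4 103.2]
swell [473.  -19.3]
handle [557.1 297.4]
hL [556.3 333.5]
hR [558.  261.1]
lc [659.5 334.2]
sc [665.7 275. ]
side handle [559.7 306.6  36. ] side cap [498.4 236.9 142. ]
(498.7, 241.2, 117) [ 0.4  -0.1   1.84 -0.    1.4   0.4 ]
(671, -24, 180) [-0.07  0.12  1.51 -0.    1.51 -0.07]
(493.7, 342.9, 80) [ 0.56  0.03  1.77 -0.    1.34  0.56]
(676, 80, 155) [ 0.08  0.16  1.51 -0.    1.47  0.08]
(509, 104, 23) [ 0.15 -0.09  1.99 -0.    1.24  0.15]
(473.5, -17, 23) [-0.09 -0.2   2.09 -0.    1.25 -0.09]
(570, 305, 21) [ 0.45  0.18  1.71 -0.    1.25  0.45]
(448, 295, 21) [ 0.53 -0.05  1.96 -0.    1.23  0.53]
t 7.2 open*93 66.8 66.8 grip 30.0 down True [674.3 -24.  122.2]
```

Run:
```python
from h import *
carry((493.7,342.9),(671.5,80),80,5,80)
robot.move_ptp([450,150,300],q(0))
p,d=look("top","t2",(200,110,440,290),3.3)
P=cloud("top",d);Z=P[...,2]
# handle bar points
m=np.zeros(Z.shape,bool);m[198:216,235:295]=1
hsv=cv2.cvtColor(p,cv2.COLOR_RGB2HSV);b=m&(hsv[...,1]<50)
for v in range(196,216):
    i=np.where(b[v])[0]
    if len(i):print(v,i.min(),i.max(),len(i),np.median(Z[v,i]).round(0),end=" | ")
```

```text
t 14.5 open*93 62.8 62.9 grip 29.4 down True [671.5  80.   85.2]
198 243 276 10 37.0 | 199 244 276 8 36.0 | 200 244 276 8 36.0 | 201 244 276 9 35.0 | 202 244 276 9 36.0 | 203 245 276 8 35.0 | 204 245 276 8 37.0 | 205 245 277 9 35.0 | 206 245 277 9 36.0 | 207 245 277 8 37.0 | 208 245 277 19 36.0 | 209 245 277 33 37.0 | 210 245 277 33 37.0 | 211 245 276 32 36.0 | 212 245 265 21 35.0 | 213 246 256 9 4.0 |
```

View pics/t2.png

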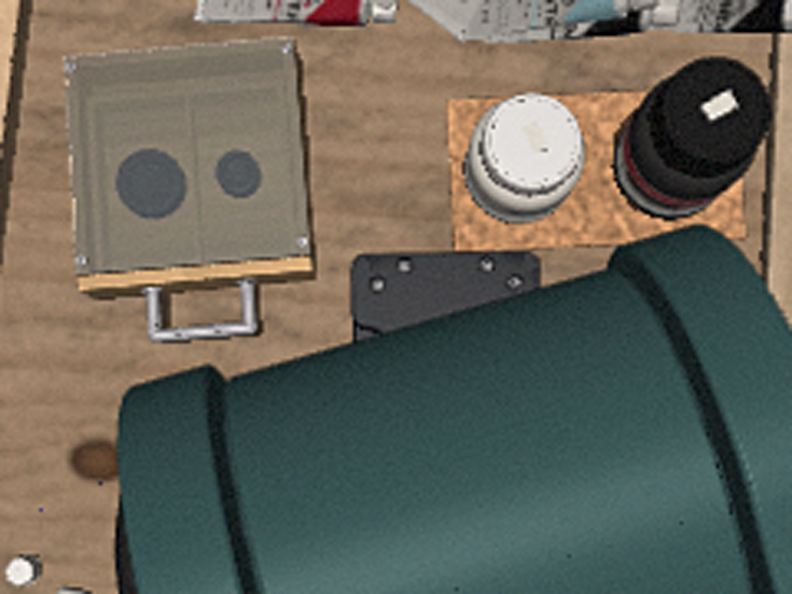

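Pot and jar stand on the cork, and the handle bar at crop (204,332), i.e. pixel (261,210.3), is free. Next I pull the drawer.

Run:
```python
from h import *
S=[(70,66),(288,48),(304,242),(82,261)]
W=np.array([cast("top",(a/3.3+200,b/3.3+110),56)[:2] for a,b in S])
for a,b in((0,1),(3,2)): e=W[a]-W[b];print("yaw",np.degrees(np.arctan2(-e[0],e[1])).round(2))
for a,b in((0,3),(1,2)): e=W[a]-W[b];print("yaw",np.degrees(np.arctan2(e[1],e[0])).round(2))
h=cast("top",(261,210.3),36)[:2];print("handle",h.round(1))
yaw=4.0;u=np.array([np.cos(np.radians(yaw)),np.sin(np.radians(yaw))]);Q=q(yaw)
robot.move_ptp([*h,110],Q);robot.move_gripper(21/93)
print("contact",robot.movel([*h,22],vel=100,until_force=8),robot.observe()["tool_pos"].round(1) if hasattr(robot.observe()["tool_pos"],"round") else robot.observe()["tool_pos"])
```

```text
yaw 3.95
yaw 4.1
yaw 4.29
yaw 4.3
handle [557.8 299.2]
contact False [558.2 299.4  22.8]
```

Run:
```python
from h import *
robot.move_gripper(0);s=robot.observe();print("grip",s["opening"]*93,s["gripper_force"],np.round(s["force"],1))
p0=np.array(s["tool_pos"]);yaw=4.1;u=np.array([np.cos(np.radians(yaw)),np.sin(np.radians(yaw)),0])
print(robot.movel(p0-u*126,vel=80,until_force=18));s=robot.observe()
p1=np.array(s["tool_pos"]);print("pulled",np.linalg.norm(p1-p0).round(1),p0.round(1),p1.round(1),np.round(s["force"],1))
robot.move_gripper(21/93);robot.movel([*p1[:2],130],vel=200)
robot.move_ptp([440,30,300],q(4))
look("top","t3",(200,110,440,290),3.3);print(robot.observe()["t"])
```

```text
grip 8.058109999722962 30.001065731048584 [-0.7 -0.3  3.9]
True
pulled 121.5 [558.1 299.3  22.6] [436.9 290.6  22.7] [5.5 0.4 0.3]
23.025
```

View pics/t3.png

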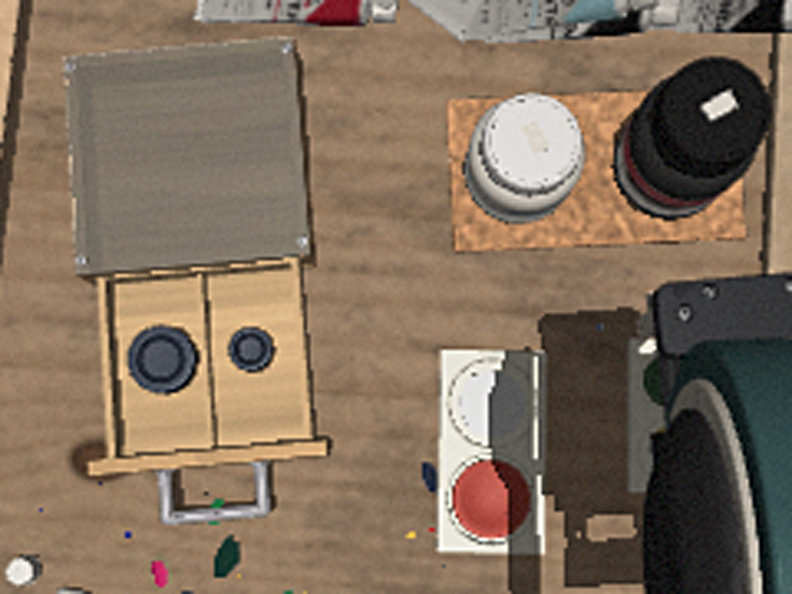

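The drawer is fully out, with the large cake at crop (162,359), the small one at crop (251,349), both mid-compartment and clear of the box.

Run:
```python
from h import *
f=np.load("pics/t3.npz");p=f["p"];hsv=cv2.cvtColor(p,cv2.COLOR_RGB2HSV)
m=(hsv[...,2]<105)&(hsv[...,0]>90)&(hsv[...,0]<135);M=np.zeros(m.shape,bool);M[200:236,236:291]=m[200:236,236:291]
C=[]
for c in blobs(M,40):
    r=rays("top",c,33).astype(np.float32);(x,y),R=cv2.minEnclosingCircle(r);(cx,cy),w,_=cv2.minAreaRect(r);C.append((max(w),cx,cy));print(np.round([x,y,R,cx,cy,*w],1))
C.sort(reverse=True);assert len(C)==2 and 40<C[0][0]<52 and 25<C[1][0]<35
carry(C[0][1:],(508.6,103.9),11+18.5,-6,50,deg=4.1,o=62/93)
carry(C[1][1:],(473.3,-17.3),11+18.5,-6,50,deg=4.1,o=46/93)
robot.move_ptp([437,290.6,130],q(4.1))
look("top","t4",(200,110,440,290),3.3)
look("side","s4",(200,100,440,300),3)
```

```text
[546.4 267.4  14.4 546.1 267.4  28.8  24.5]
[540.7 326.8  22.8 540.3 326.3  44.5  42.2]
t 29.4 open*93 45.0 44.8 grip 30.0 down True [508.7 104.   24.2]
t 35.0 open*93 28.9 29.2 grip 30.0 down True [473.5 -17.3  24.2]
```

View pics/t4.png

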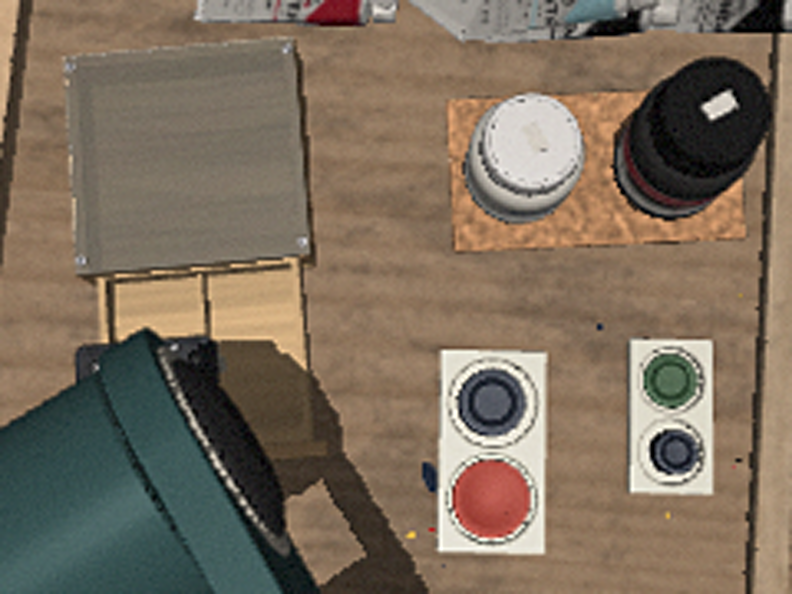

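View pics/s4.png

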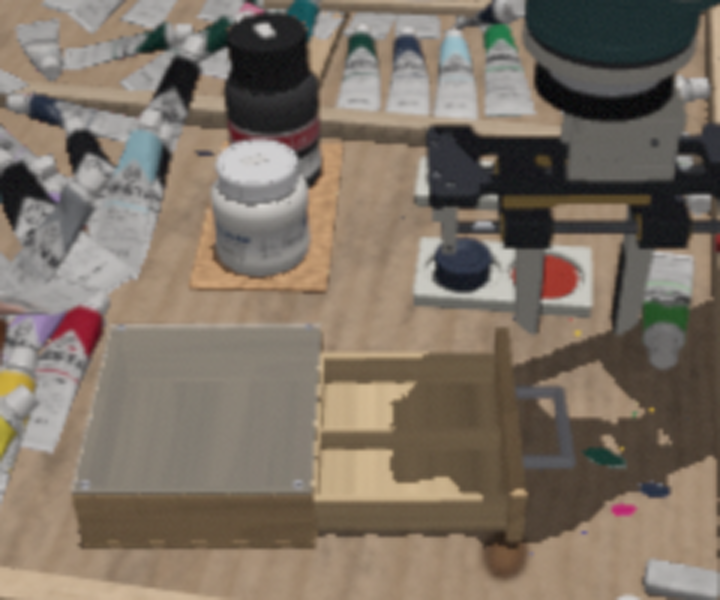

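Both cakes sit flat and centred in their wells, at crop (492,402) and (676,452). Next I shut the drawer.

Run:
```python
from h import *
p1=np.array([436.9,290.6,22.7]);yaw=4.1;u=np.array([np.cos(np.radians(yaw)),np.sin(np.radians(yaw)),0])
robot.move_gripper(21/93);robot.movel(p1,vel=100);robot.move_gripper(0);p1=np.array(robot.observe()["tool_pos"])
print(robot.movel(p1+u*112,vel=100,until_force=18))
print(robot.movel(p1+u*127,vel=30,until_force=15));s=robot.observe();p2=np.array(s["tool_pos"])
print("pushed",np.linalg.norm(p2-p1).round(1),p2.round(1),np.round(s["force"],1))
robot.move_gripper(21/93);robot.movel([*p2[:2],130],vel=200)
robot.move_ptp([440,30,300],q(4))
look("top","t5",(200,110,440,290),3.3);print(robot.observe()["t"])
```

```text
False
True
pushed 121.8 [558.6 299.5  23. ] [-5.  -1.1  7.6]
42.7083
```

View pics/t5.png

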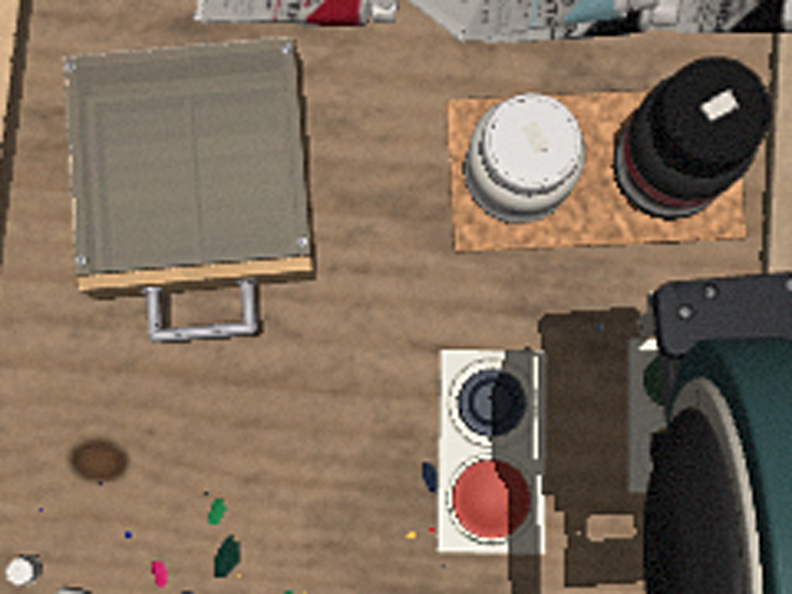

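The drawer is shut, its handle back at crop (204,332). The pot and jar go back now.

Run:
```python
from h import *
carry((671.5,80),(493.7,342.9),85,-5,80)
robot.move_gripper(1)
carry((674.4,-24),(498.7,241.2),122,-5,60)
robot.move_ptp([165,654,300],q(75.8))
p,d=look("top","t6",(200,110,440,290),3.3)
Z=cloud("top",d)[...,2];s=robot.observe();print(s["t"],np.round(s["tool_pos"]))
for n,a,b,box,z in(("cap",125,160,(215,205,320,270),142),("pot",78,95,(215,205,264,270),86)):
    M=np.zeros(Z.shape,bool);x0,y0,x1,y1=box;M[y0:y1,x0:x1]=((Z>a)&(Z<b))[y0:y1,x0:x1]
    for c in blobs(M,60):print(n,np.round(cv2.minAreaRect(rays("top",c,z).astype(np.float32))[0],1))
```

```text
t 50.5 open*93 62.5 62.8 grip 29.4 down True [493.6 343.   80.2]
t 57.4 open*93 66.4 66.8 grip 30.0 down True [498.6 241.2 117.3]
59.4417 [166. 654. 300.]
cap [498.9 241.4]
pot [493.6 342. ]
```

View pics/t6.png

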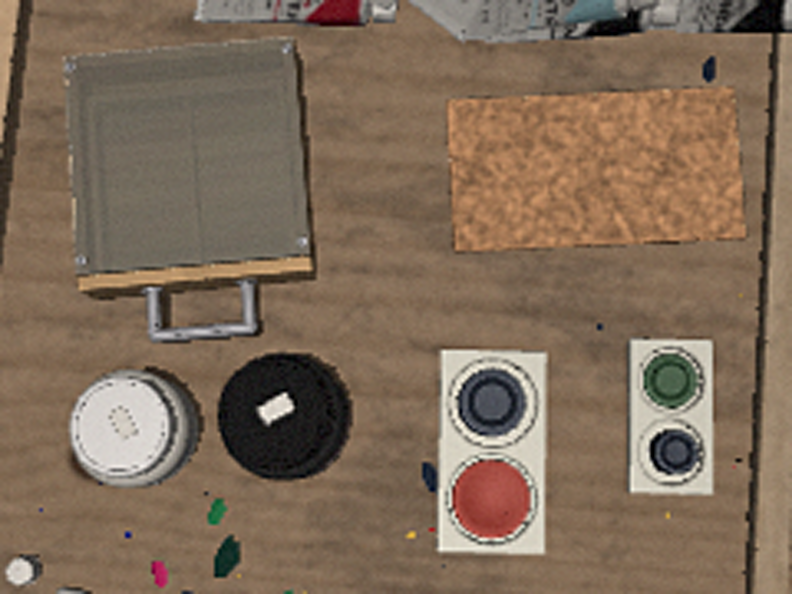

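Everything matches the start: jar at crop (285,415), pot at (130,427), drawer shut, both cakes seated.

```bash
python3 -c "
from station import robot
robot.wait(0.5);print(robot.sign_off())"
```

```text
the job is handed in; nothing more can be done
None
```

I've handed the job in at about 60 s of the 134 s allowed: both cakes sit flat in their wells, the drawer is pushed shut to its stop, and the jar and pot stand upright within about 1 mm of where they started.

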